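# Dry-set the screw press on a tailpiece

## Task

Hot glue leaves no time to fiddle, so set the wooden screw press dry: lay the ebony tailpiece on the press bed, square on the centre line with its wide end under the platen and touching the back stop, and let go of it. Then turn the press's wing screw clockwise until the platen seats firmly on the tailpiece, and back it off a quarter turn so that the platen stands clear of it. Finish while still holding the wing at that setting, so that I can mark it; do not disturb the other things on the bench.

Things in the scene. Friction and masses are not known exactly. Their poses are not given: they have to be found in the camera images.
- press: Wooden screw press, fixed. Origin on the bench under the screw axis; x to its back, y to its left, z up; its mouth opens to -x. Bed: x -115 to +55 mm, y -105 to +105, top at z = 22, a dark centre line along y = 0. Back stop: strip 80 mm wide, 6 mm high on the bed, front face at x = +12 mm. Posts of 22 mm diameter at x = 0, y = -82 and +82. Head beam x -25 to +25 mm, y -105 to +105, z = 88 to 124.
- press_platen: Pressing platen, pale wood with a cork sole 52 mm in x (-26 to +26 mm from the screw axis) by 84 mm in y; rides up and down on the posts without turning. Origin at the centre of its sole, which is at z = 31 mm in the press frame when seated on the tailpiece. At the start it leaves the 9 mm tailpiece only 2.5 to 4 mm of headroom, so this must slide in flat on the bed, from the mouth.
- press_screw (a joint): Rotation of the wooden screw in rad, about the vertical; grows anticlockwise seen from above, which lifts the platen (1.273 mm per rad, 8 mm per turn). 0 when seated: the platen is nipped tight on the 9 mm tailpiece and the screw's shoulder is down on its brass collar, a hard stop (the platen begins to touch at about 0.15). Starts between 2.3 and 3.1. Turns with 0.06 N m and stays where it is left.
- press_wing: The screw's dark wooden wing handle, 72 mm long, 14 mm thick, 40 mm high, to be pinched across its thickness from above. Origin on the screw axis; its x axis runs along the wing, its y axis across the thickness; the wing reaches from 4 to 44 mm above the origin, on a round boss of 12 to 17 mm radius that ends 2 mm above the origin. Wing, screw and platen rise together.
- press_wing_grip (a point): The point on the screw axis in the wing, 18 mm below its top, to grip at; about 174 mm above the bench when seated.
- press_mark (a point): Point on the bed's centre line, 43.5 mm in front of the screw axis, at z = 22 mm: where the middle of the tailpiece lies when it is home. Axes as those of the press.
- tailpiece: Black ebony tailpiece, flat, 111 mm long, 9 mm thick, top and underside flat; 41 mm wide near one end and tapering to 19 mm at the other. Origin at the centre of its underside; its y axis runs along it, from the wide end (rounded, tip at y = -55.5 mm) to the narrow end (y = +55.5 mm). It lies flat on the cork mat (4 mm thick, 215 by 225 mm), its wide end away from the robot.
- tailpiece_wide (a point): Point under the wide end of the tailpiece, 45 mm from its middle.
- tailpiece_narrow (a point): Point under the narrow end of the tailpiece, 45 mm from its middle; the tailpiece is about 23 mm wide 5 to 10 mm inward of here.
- spool_clamp_1: Bystander: upright wooden spool clamp behind the press, 35 mm wide, 68 mm high. Origin at the centre of its underside.
- spool_clamp_2: Bystander: second upright spool clamp, like the first.
- bridge_blank_1: Bystander: small maple bridge blank beyond the mat, 33 x 41 x 8 mm.
- bridge_blank_2: Bystander: second bridge blank, 33 x 41 x 9 mm.
- peg_1: Bystander: black tuning peg, 62 mm long.
- sanding_block: Bystander: cork sanding block, 46 x 90 x 27 mm, left of the press.
- rosin_cake: Bystander: round rosin cake, 45 mm across, 16 mm high, behind the press.

How it is judged:
On the way, in this order (a step that is already met when the one before it is completed fails the run):
1. the tailpiece lies on the bed, wide end against the back stop, and is let go (x of tailpiece in the frame of press above -0.0485 m and z of tailpiece in the frame of press below 0.025 m and x of tailpiece_wide in the frame of press_mark above 0.04 m and y of tailpiece_wide in the frame of press between -0.01 and 0.01 m and angle between the y axis of tailpiece and the x axis of press, either way round below 0.16 rad and contact force between the fingers and tailpiece below 0.1 N), for 0.2 s.
2. the platen seats firmly on the tailpiece (contact force between press_platen and tailpiece above 10 N and contact force between the fingers and press_wing above 1 N), for 0.2 s.
At the end, for the whole second after the job is handed in: The fingers hold the wing (over 3 N); the screw stands a quarter turn back from its seat (1.57 rad, within 0.35); the platen is clear of the tailpiece, which lies flat on the bed within 5 mm of touching the back stop, its wide end within 10 mm of the centre line and square to it within 0.16 rad (value of joint press_screw between 1.22 and 1.92 rad and contact force between the fingers and press_wing above 3 N and contact force between each of press_platen, the arm and tailpiece below 0.1 N and x of tailpiece in the frame of press above -0.0485 m and z of tailpiece in the frame of press below 0.025 m and x of tailpiece_wide in the frame of press_mark above 0.04 m and y of tailpiece_wide in the frame of press between -0.01 and 0.01 m and angle between the y axis of tailpiece and the x axis of press, either way round below 0.16 rad); the arm keeps its last pose, push and grip.
It fails at once if a bystander was moved by more than 20 mm (distance of any of spool_clamp_1, spool_clamp_2, bridge_blank_1, bridge_blank_2, peg_1, sanding_block, rosin_cake from where it was at the start of the episode above 0.02 m).
It also fails if it takes over 67 s, if anything falls off the work surface, if the arm or the gripper's body presses on something with over 40 N, if the wrist force passes 120 N, or if a joint passes its speed limit or range.

## Robot

A 6-joint arm with a two-finger parallel gripper is mounted at the origin on a cart in front of the work surface, level with it; the furniture and walls round the work are solid. World frame = base frame: x ahead of the robot, y to its left, z up, the work surface at z = 0. Lengths are in m, angles in rad, forces in N, time in s.
With the tool pointing down it reaches from about 0.225 to 0.875 m from the base axis. Payload 3.4 kg.
Tool frame: the origin (TCP) lies midway between the tips of the shut fingers; the grasp point (between the pads) lies 19 mm behind it (manip.pinch_z is the z of the grasp point in the tool frame, in m); z points along the fingers, x is the direction in which the jaws open and shut, and the axes are right-handed (so a half turn about z gives the same grasp; the last joint's range is limited). The gripper opens to 85 mm and grips with 20 to 120 N. Pads are 22 mm wide; open, the fingers measure 114 mm over their backs; the gripper's body (76 mm by 85 mm) begins 54 mm behind the grasp point. The pads swing forward as they close: fully open they stand 13 mm farther back than shut.
Start: joints at [-1.372, 0.276, 1.505, -0, 1.361, -0.121], TCP at [0.181, -0.546, 0.231] pointing down, gripper open.
Joint ranges: [-2.89, 2.89], [-0.75, 2.08], [0.22, 2.7], [-1.18, 4.32], [0.11, 2.71], [-2.7, 2.7]. Speed limits (rad/s): [2.57, 2.57, 3.14, 3.14, 3.14, 3.14].

## Interface

Orientations are given as a unit quaternion [w, x, y, z].
In Python, from rig import manip gives the robot as it stands. The module is installed in compiled form; this text tells all that it offers.
- The arm moves only by the tool drive_tool, never from a script. Its argument "steps" is a list of rows, each a list of 5 numbers: the shift along the tool's x, y, z in mm, then the turn about the tool's z in rad, then the gripper command: -1 is shut, 1 is fully open, values between are in proportion. A call has 1 to 5 rows; each row is the pose to reach, as a shift and turn from the pose measured when the call began, along the tool's axes at that moment; what a row does not reach only later rows make up. A row lasts 1/10 s, in which the tool goes at most 50 mm and 8.59 degrees, less where a joint would pass 70% of its speed; a pose out of reach is approached as far as the arm can. A call with a gripper value outside its range is refused whole. The fingers move at their own pace and stop on an object; "squeeze" is the grip in N (left out, the last holds). Time passes only in rows, so rows that repeat a pose let the fingers close. It gives the time, the measured TCP pose, the force and the opening at its end, in the units of the state.
- manip.get_state(): the state, without advancing time (a new reading comes with each control period).
- manip.get_image(name): name is "scene" or "top"; returns the picture (400x640x3 uint8, blue, green, red); there is no depth.
- manip.get_calibration(name): a dict with "camera_matrix" (3x3 intrinsics, pixels), "rvec" (rotation vector, rad) and "tvec" (3), from world to camera coordinates, as OpenCV has them. Camera axes: x right, y down, z forward; pixel columns grow to the right and rows downward; lengths in m; the calibration is good to about 2 mm. A picture is of the moment at which its call begins. get_calibration takes no time and is no camera call.
- manip.sign_off(): hands the job in, once; it reports no verdict.
Trained networks look in the newest picture that a camera, given by its name, has taken for a name from the list of things; names that differ only in an ending like _2 or _b are one class to them, and where a whole thing is asked for, a point or a joint stands for the part that bears it (a point fixed in the world has none). Each returns a list of dicts, best first, with "conf" (0 to 1); they miss things now and then, are a little off and sometimes report something else, mostly with a low value. They report only what shows in the picture. A call takes as long as a camera call.
- manip.masks_of(camera, name): "pixels" (400x640 bool, what is visible of it) and "location" ([column, row] in pixels, amid what is visible of it).
The state is a dict: "clock": time; "qpos": joint angles; "qd": joint speeds; "effort": joint torques, N m; "position": TCP position; "ee_rot": TCP orientation; "contact_force": force on the tool from outside, world axes, zero at the start; "moment": the same for the moment, N m; "width": finger opening in m.
Only numpy, scipy, OpenCV 4.12 (cv2) and the standard library are available. Lean on these libraries where they do the work, as an engineer would, in place of code of your own. Each camera call takes 0.05 s, during which the arm holds its last target.

## Working session

There is one attempt and no reset: what is moved stays moved. The work goes in short steps, Python scripts to look and compute and a tool call to move; the robot and the scene stay as the last step left them, time stands still between calls to the robot, and variables do not carry over. Pictures are saved under pics/ and viewed, and the job is handed in when it is done.

Besides the shell and the picture viewer there is one more tool, called after "Emit:" as name(argument=value, ...) on one line, values as JSON. drive_tool: Moves the arm, as the interface text tells. Its arguments: {"type":"object","properties":{"steps":{"type":"array","items":{"type":"array","items":{"type":"number"}}},"squeeze":{"type":"number"}},"required":["steps"]}

```bash
mkdir -p pics
python3 - <<'E'
from rig import manip
import cv2
s=manip.get_state();print(s, manip.pinch_z)
for c in("scene","top"):
    im=manip.get_image(c);cv2.imwrite(f"pics/a_{c}.png",im);print(c,manip.get_calibration(c))
    for n in ("tailpiece","press","press_wing","press_platen"):
        for d in manip.masks_of(c,n)[:3]:print(c,n,round(d["conf"],2),d["location"],d["pixels"].sum())
E
```

```text
{'clock': 0.0, 'qpos': array([-1.37198760e+00,  2.76591821e-01,  1.50613840e+00, -1.24824968e-05,
        1.36068131e+00, -1.21029707e-01]), 'qd': array([-0.00074355, -0.00113402,  0.00215879,  0.00023057, -0.00101767,
        0.00066614]), 'effort': array([-2.87611965e-04, -4.16775727e+01, -2.45802748e+01, -3.75722848e-04,
        1.09257977e-02, -1.04295486e-05]), 'position': array([ 0.18065745, -0.54532915,  0.23043941]), 'ee_rot': array([-6.13102884e-04,  8.10683226e-01, -5.85484312e-01, -6.71731873e-04]), 'contact_force': array([-0.89222016,  0.34635277, -0.51779423]), 'moment': array([ 0.00038295,  0.00209969, -0.00600572]), 'width': 0.08529747841986159} -0.0187
scene {'camera_matrix': array([[462.49431799,   0.        , 315.62112569],
       [  0.        , 462.49431799, 194.87074809],
       [  0.        ,   0.        ,   1.        ]]), 'rvec': array([ 2.3575076 , -0.64003195,  0.23381864]), 'tvec': array([-0.51246251,  0.34527841,  1.06537075])}
scene press 0.35 [384.6, 295.0] 154
scene press_wing 0.69 [303.2, 174.1] 333
scene press_platen 0.95 [304.1, 187.4] 686
top {'camera_matrix': array([[462.40360561,   0.        , 326.16506784],
       [  0.        , 462.40360561, 198.29079403],
       [  0.        ,   0.        ,   1.        ]]), 'rvec': array([ 2.21894442, -2.1560461 ,  0.06557346]), 'tvec': array([0.02540281, 0.60539405, 1.2105957 ])}
top tailpiece 0.79 [441.5, 242.3] 497
top tailpiece 0.52 [454.2, 178.9] 166
top tailpiece 0.49 [317.4, 211.7] 5022
top press 0.8 [316.7, 211.3] 5212
top press_wing 0.59 [320.4, 199.5] 206
top press_wing 0.28 [319.3, 197.6] 293
top press_platen 0.74 [318.2, 198.8] 329
```

View pics/a_scene.png

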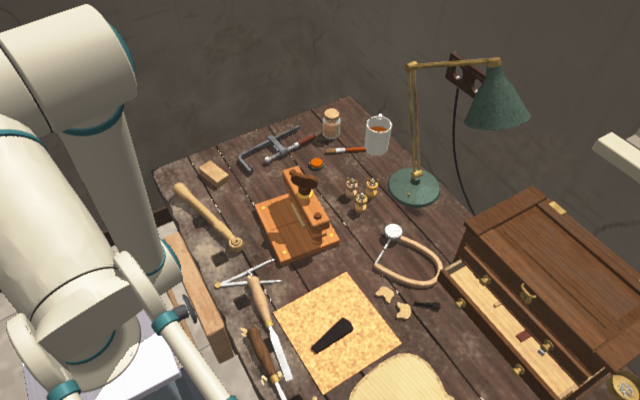

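View pics/a_top.png

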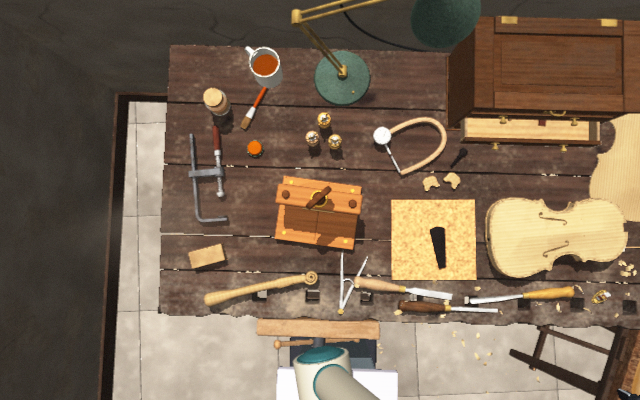

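The top view shows the tailpiece at about (438,248), wide end upward and away from the robot, and the press around (319,212) with its wing at (319,198). I'll zoom in on both.

```bash
cat > h.py <<'E'
from rig import manip
import numpy as np, cv2
from scipy.spatial.transform import Rotation as R
C={c:manip.get_calibration(c) for c in("scene","top")}
def proj(c,P):
    k=C[c];return cv2.projectPoints(np.array(P,float).reshape(-1,1,3),k["rvec"],k["tvec"],k["camera_matrix"],None)[0].reshape(-1,2)
def back(c,uv,z):
    k=C[c];Rm=cv2.Rodrigues(k["rvec"])[0];o=-Rm.T@k["tvec"]
    uv=np.array(uv,float).reshape(-1,2)
    d=np.c_[uv,np.ones(len(uv))]@np.linalg.inv(k["camera_matrix"]).T@Rm
    return o+d*((z-o[2])/d[:,2])[:,None]
def frame(x,y,yaw,P,z=0):
    P=np.array(P,float);c,s=np.cos(yaw),np.sin(yaw)
    return np.c_[x+c*P[:,0]-s*P[:,1],y+s*P[:,0]+c*P[:,1],z+P[:,2]]
def crop(im,x0,y0,x1,y1,k,name):
    cv2.imwrite(name,cv2.resize(im[y0:y1,x0:x1],None,fx=k,fy=k,interpolation=cv2.INTER_CUBIC))
E
python3 - <<'E'
from h import *
t=cv2.imread("pics/a_top.png");s=cv2.imread("pics/a_scene.png")
crop(t,265,165,375,260,7,"pics/b1.png");crop(s,245,160,345,270,5,"pics/b2.png");crop(t,385,195,485,285,6,"pics/b3.png")
E
```

```text
(no output)
```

View pics/b1.png

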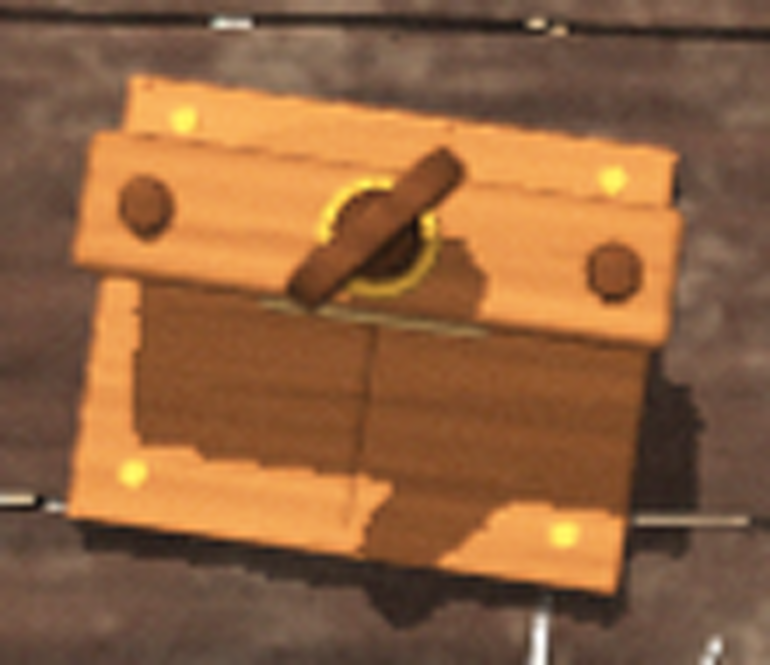

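View pics/b2.png

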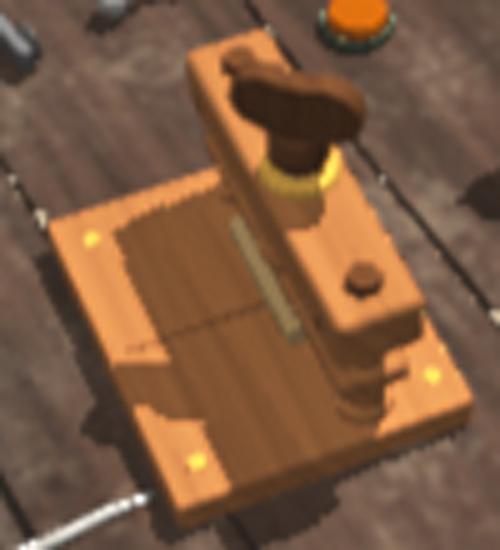

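View pics/b3.png

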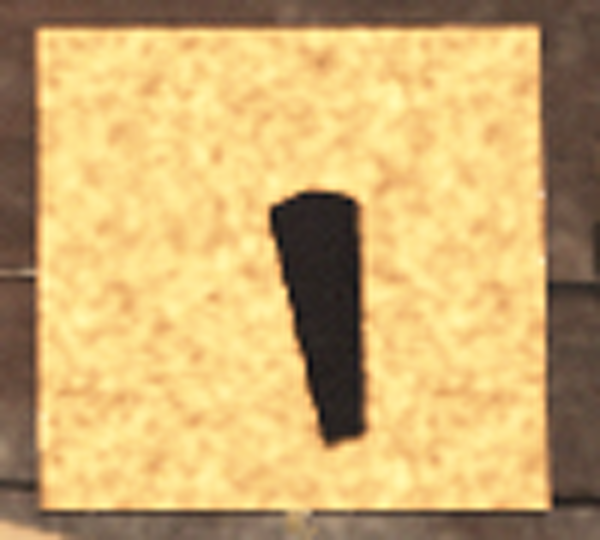

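```bash
cat > fit.py <<'E'
from h import *
from scipy.optimize import least_squares, minimize
def u(pts,k,ox,oy): return (np.array(pts,float)+.5)/k-.5+[ox,oy]
obs=[("top",u([(68,517),(617,595),(133,75),(680,152),(95,130),(683,210),(72,265),(665,347)],7,265,165),
 [(-115,105,22),(-115,-105,22),(55,105,22),(55,-105,22),(25,105,124),(25,-105,124),(-25,105,124),(-25,-105,124)]),
 ("scene",u([(50,222),(178,513),(470,405),(190,60),(265,30),(420,300),(340,330)],5,245,160),
 [(-115,105,22),(-115,-105,22),(55,-105,22),(-25,105,124),(25,105,124),(25,-105,124),(-25,-105,124)])]
def res(p,full=False):
    r=[]
    for c,uv,P in obs:
        r.append((proj(c,frame(*p,np.array(P)/1e3))-uv))
    return r if full else np.concatenate(r).ravel()
s=least_squares(res,[0.45,0.05,-.15],loss="soft_l1")
print("press",s.x)
for r in res(s.x,True):print(np.round(r,1).tolist())
for c,uv,P in obs: # per camera
    q=least_squares(lambda p:(proj(c,frame(*p,np.array(P)/1e3))-uv).ravel(),s.x).x;print(c,q)
np.save("press.npy",s.x)
# tailpiece
y=[-55.5,-54,-50,-45];hw=[8,14,18.5,20.5]
prof=[(w,a) for a,w in zip(y,hw)]+[(9.5,55.5)]
poly=np.array(prof+[(-a,b) for a,b in prof[::-1]])
P=np.r_[np.c_[poly,np.zeros(len(poly))],np.c_[poly,np.full(len(poly),9.)]]/1e3
def tfit(c,img,roi,z,x0):
    x0_,y0_,x1_,y1_=roi;K=8
    g=img.max(2)[y0_:y1_,x0_:x1_].astype(np.uint8)
    m=(cv2.resize(g,None,fx=K,fy=K,interpolation=cv2.INTER_LINEAR)<110).astype(np.uint8)
    n,l,st,ce=cv2.connectedComponentsWithStats(m);i=1+np.argmax(st[1:,4]);m=(l==i)
    def ren(p):
        q=(proj(c,frame(*p,P,z))-[x0_,y0_]+.5)*K-.5
        a=np.zeros(m.shape,np.uint8);cv2.fillConvexPoly(a,np.round(cv2.convexHull(q.astype(np.float32))*16).astype(np.int32),1,shift=4);return a>0
    f=lambda p:np.sum(ren(p)!=m)/m.sum()
    best=min((minimize(f,[x0[0],x0[1],x0[2]+d],method="Nelder-Mead",options=dict(initial_simplex=np.array([[x0[0],x0[1],x0[2]+d]]*4)+np.r_[np.zeros((1,3)),np.diag([.006,.006,.1])],xatol=1e-5,fatol=1e-5)) for d in(-.1,0,.1)),key=lambda r:r.fun)
    return best.x,best.fun
if __name__=="__main__":
    t=cv2.imread("pics/a_top.png");sc=cv2.imread("pics/a_scene.png")
    uv=back("top",[(438.5,247)],.008)[0];print(uv)
    # y axis of tp points to robot: yaw ~ pi => y axis=(-sin,cos)
    print(tfit("top",t,(400,205,470,275),.004,[uv[0],uv[1],np.pi/2]))
    uv=back("scene",[(332,336)],.008)[0];print(uv)
    print(tfit("scene",sc,(300,310,365,360),.004,[uv[0],uv[1],np.pi/2]))
    q=s.x
    print("wing", back("top",u([(300,292),(447,165),(376,228)],7,265,165),.19))
E
python3 fit.py
```

```text
press [ 0.59618301  0.05975519 -0.11348681]
[[-0.2, 0.1], [0.2, 0.3], [0.0, -0.1], [0.0, -0.0], [-0.3, -0.6], [1.0, 0.1], [-0.1, 0.4], [0.8, 0.9]]
[[-0.9, 0.0], [-0.0, -0.5], [1.4, -1.0], [-1.4, -1.9], [0.6, -1.2], [1.9, 0.1], [-0.6, 0.7]]
top [ 0.59653462  0.06029941 -0.1103936 ]
scene [ 0.59519973  0.05840807 -0.12098183]
[ 0.48371359 -0.26009324  0.008     ]
(array([ 0.48441441, -0.2616328 ,  1.69213313]), np.float64(0.1695502954392669))
[ 0.48359241 -0.26325148  0.008     ]
(array([ 0.48256283, -0.26333206,  1.72438663]), np.float64(0.20091298780827255))
wing [[0.57407053 0.08438784 0.19      ]
 [0.61706323 0.03756651 0.19      ]
 [0.59572861 0.06019243 0.19      ]]
```

```bash
cat > ov.py <<'E'
from fit import *
def ov(c,im,roi,K,name,tp=None,z=.004,pr=None):
    x0,y0,x1,y1=roi;a=cv2.resize(im[y0:y1,x0:x1],None,fx=K,fy=K,interpolation=cv2.INTER_CUBIC)
    T=lambda q:np.round((q-[x0,y0]+.5)*K-.5).astype(np.int32)
    if tp is not None:
        q=T(proj(c,frame(*tp,P[len(poly):],z)));cv2.polylines(a,[q],True,(0,255,0),1)
        q=T(proj(c,frame(*tp,P[:len(poly)],z)));cv2.polylines(a,[q],True,(255,0,0),1)
    if pr is not None:
        for L in([(-115,105,22),(-115,-105,22),(55,-105,22),(55,105,22)],[(-25,105,124),(-25,-105,124),(25,-105,124),(25,105,124)],[(-115,0,22),(12,0,22)],[(12,-40,28),(12,40,28)]):
            cv2.polylines(a,[T(proj(c,frame(*pr,np.array(L)/1e3)))],True,(255,255,0),1)
    cv2.imwrite(name,a)
E
python3 - <<'E'
from ov import *
t=cv2.imread("pics/a_top.png");sc=cv2.imread("pics/a_scene.png")
tp=[.4844,-.2616,1.692]
ov("top",t,(415,215,465,280),9,"pics/c1.png",tp)
ov("scene",sc,(300,310,365,360),9,"pics/c2.png",tp)
E
```

```text
press [ 0.59618301  0.05975519 -0.11348681]
[[-0.2, 0.1], [0.2, 0.3], [0.0, -0.1], [0.0, -0.0], [-0.3, -0.6], [1.0, 0.1], [-0.1, 0.4], [0.8, 0.9]]
[[-0.9, 0.0], [-0.0, -0.5], [1.4, -1.0], [-1.4, -1.9], [0.6, -1.2], [1.9, 0.1], [-0.6, 0.7]]
top [ 0.59653462  0.06029941 -0.1103936 ]
scene [ 0.59519973  0.05840807 -0.12098183]
```

View pics/c1.png

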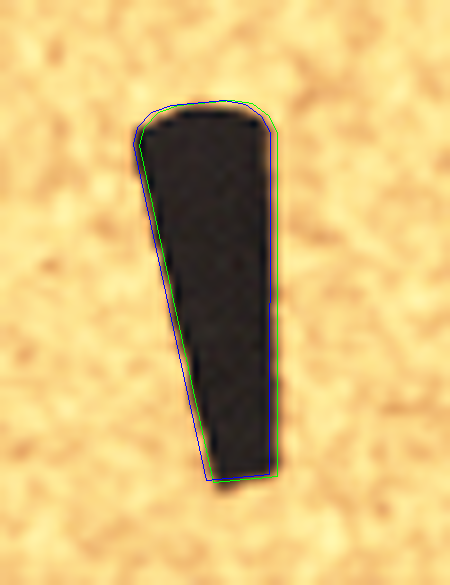

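View pics/c2.png

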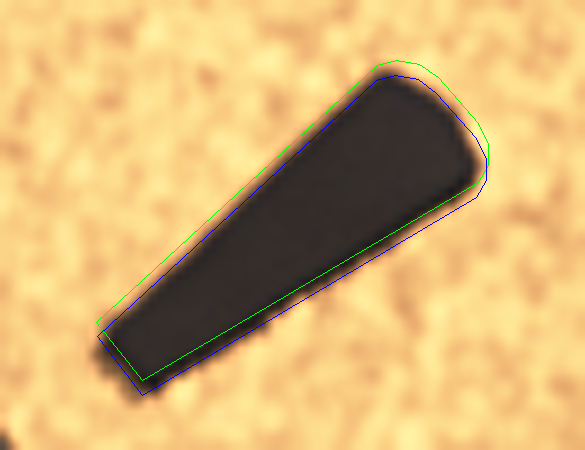

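The overlay is good to about 2 mm. The tailpiece centre is at about (0.483,-0.2625) with yaw about 1.71. I'll write a goto helper and move above its narrow end.

```bash
cat > go.py <<'E'
import sys
from h import *
def cur():
    s=manip.get_state();w,x,y,z=s["ee_rot"];Rm=R.from_quat([x,y,z,w]).as_matrix()
    return s,Rm,np.arctan2(Rm[1,0],Rm[0,0])
def go(x,y,z,a):
    s,Rm,ca=cur();d=Rm.T@(np.array([x,y,z])-s["position"])*1e3
    t=(ca-a+np.pi)%(2*np.pi)-np.pi
    print("shift mm",np.round(d,1),"turn",round(t,3),"n>=",np.ceil(max(np.linalg.norm(d)/50,abs(t)/.15)))
if __name__=="__main__":
    s,Rm,ca=cur();print("t",round(s["clock"],2),"pos",np.round(s["position"]*1e3,1),"a",round(ca,3),"tilt",np.round(Rm[:2,2],4),"F",np.round(s["contact_force"],1),"M",np.round(s["moment"],2),"w",round(s["width"]*1e3,1),"q",np.round(s["qpos"],2))
    if len(sys.argv)>4: go(*map(float,sys.argv[1:5]))
E
python3 go.py .4454 -.2678 .10 -1.432
```

```text
t 0.5 pos [ 180.8 -545.9  231.3] a -1.251 tilt [ 0.     -0.0001] F [-0.3  0.2  0.4] M [-0.02  0.01  0.04] w 85.5 q [-1.37  0.28  1.5  -0.    1.36 -0.12]
shift mm [-180.8 -338.6  131.3] turn 0.181 n>= 9.0
```

Emit:
drive_tool(steps=[[-20,-37,15,0.02,0.2],[-40,-75,29,0.04,0.2],[-60,-113,44,0.08,0.2],[-80,-150,58,0.1,0.2],[-100,-188,73,0.12,0.2]], squeeze=60)

```text
clock: 1.0
position: [0.3287, -0.3908, 0.1581]
ee_rot: [0.0, 0.774, -0.634, 0.001]
contact_force: [0.7, -0.4, 1.1]
width: 0.051
```

```bash
python3 go.py .4454 -.2678 .10 -1.432
```

```text
t 1.0 pos [ 328.7 -390.8  158.1] a -1.372 tilt [ 0.0006 -0.0009] F [ 0.7 -0.4  1.1] M [-0.04  0.    0.  ] w 51.0 q [-1.01  0.23  1.76  0.    1.15  0.36]
shift mm [ -97.6 -138.6   58. ] turn 0.06 n>= 4.0
```

Emit:
drive_tool(steps=[[-25,-35,15,0.02,0.1],[-49,-70,29,0.03,0.1],[-73,-104,43,0.06,0.1],[-97.5,-138.5,50,0.06,0.1],[-97.5,-138.5,50,0.06,0.1]])

```text
clock: 1.5
position: [0.4476, -0.2639, 0.107]
ee_rot: [-0.001, 0.756, -0.655, -0.0]
contact_force: [-0.0, 0.2, 0.0]
width: 0.0471
```

```bash
python3 go.py .4454 -.2678 .0045 -1.432
python3 - <<'E'
from h import *
im=manip.get_image("top");crop(im,400,190,500,290,6,"pics/d1.png")
im=manip.get_image("scene");crop(im,270,260,390,380,6,"pics/d2.png")
E
```

```text
t 1.5 pos [ 447.6 -263.9  107. ] a -1.427 tilt [0.0005 0.0019] F [-0.   0.2  0. ] M [-0.01  0.04 -0.  ] w 47.1 q [-0.67  0.3   1.81  0.    1.03  0.76]
shift mm [  3.7   2.8 102.5] turn 0.005 n>= 3.0
```

View pics/d1.png

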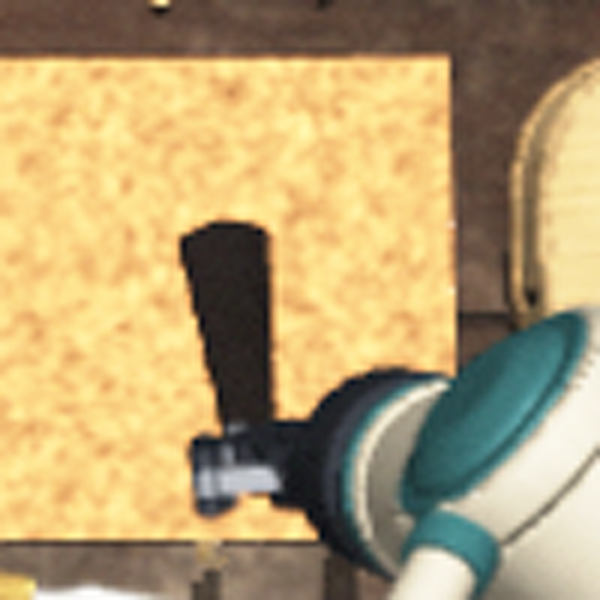

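View pics/d2.png

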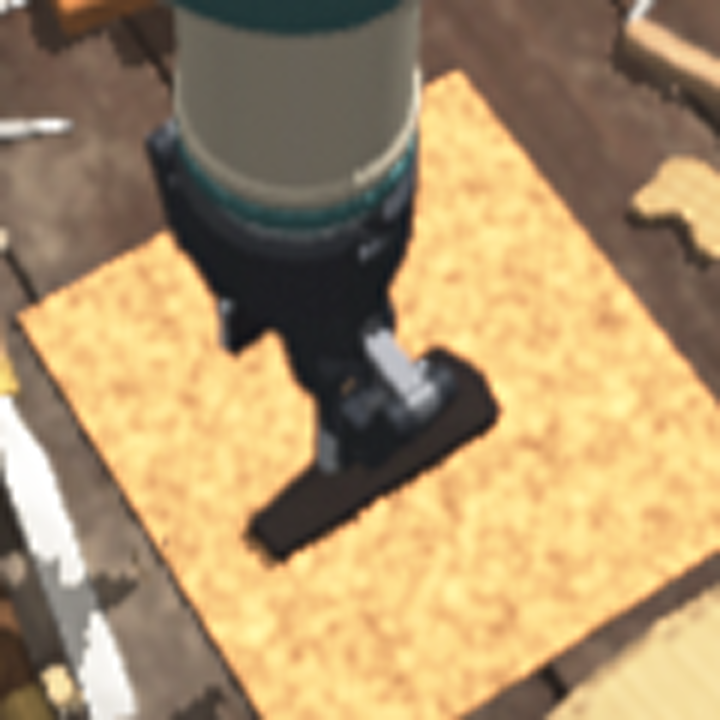

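The open fingers straddle the narrow end, at about (235,460) in the top crop. I'll correct the offset and descend.

Emit:
drive_tool(steps=[[3.5,3,30,0,0.1],[3.5,3,70,0,0.1],[3.5,3,95,0,0.1],[3.5,3,102,0,0.1],[3.5,3,102,0,0.1]])

```text
clock: 2.1
position: [0.4423, -0.2722, 0.0056]
ee_rot: [0.001, 0.755, -0.656, -0.0]
contact_force: [0.3, -0.1, 1.4]
width: 0.0469
```

```bash
python3 go.py .4454 -.2678 .0045 -1.432
```

```text
t 2.1 pos [ 442.3 -272.2    5.6] a -1.431 tilt [-0.0012 -0.0006] F [ 0.3 -0.1  1.4] M [-0.03 -0.02 -0.01] w 46.9 q [-0.68  0.43  1.93 -0.    0.79  0.75]
shift mm [-4.  -3.6  1.1] turn 0.001 n>= 1.0
```

Emit:
drive_tool(steps=[[-4,-3.5,1,0,0.1],[-4,-3.5,1,0,0.1],[-4,-3.5,1,0,0.1]])

```text
clock: 2.4
position: [0.4461, -0.2684, 0.0058]
ee_rot: [0.001, 0.755, -0.656, 0.001]
contact_force: [0.0, 0.7, 0.3]
width: 0.047
```

```bash
python3 go.py .4454 -.2678 .0045 -1.432
```

```text
t 2.4 pos [ 446.1 -268.4    5.8] a -1.431 tilt [ 0.0008 -0.0023] F [0.  0.7 0.3] M [ 0.06 -0.03 -0.03] w 47.0 q [-0.67  0.43  1.93 -0.    0.78  0.76]
shift mm [-0.6  0.6  1.3] turn 0.001 n>= 1.0
```

Emit:
drive_tool(steps=[[0,0,1,0,0.1],[0,0,1,0,-0.3],[0,0,1,0,-1],[0,0,1,0,-1],[0,0,1,0,-1]], squeeze=60)

```text
clock: 2.9
position: [0.4463, -0.2686, 0.0055]
ee_rot: [0.001, 0.755, -0.656, 0.001]
contact_force: [-1.1, 0.0, 5.0]
width: 0.021
```

Emit:
drive_tool(steps=[[0,0,0,0,-1],[0,0,0,0,-1],[0,0,0,0,-1]])

```text
clock: 3.2
position: [0.4464, -0.2686, 0.0056]
ee_rot: [0.001, 0.755, -0.656, 0.002]
contact_force: [-0.2, 1.0, 1.7]
width: 0.0211
```

```bash
python3 go.py .4454 -.2678 .0045 -1.432
```

```text
t 3.2 pos [ 446.4 -268.6    5.6] a -1.431 tilt [ 0.0016 -0.0029] F [-0.2  1.   1.7] M [ 0.05  0.01 -0.  ] w 21.1 q [-0.67  0.43  1.93 -0.    0.78  0.76]
shift mm [-0.9  0.9  1.1] turn 0.001 n>= 1.0
```

Emit:
drive_tool(steps=[[0,0,-20,0,-1],[0,0,-50,0,-1],[0,0,-75,0,-1],[0,0,-75,0,-1]])

```text
clock: 3.6
position: [0.4483, -0.2699, 0.0835]
ee_rot: [0.0, 0.755, -0.656, 0.005]
contact_force: [0.4, -0.2, -0.4]
width: 0.0209
```

```bash
python3 go.py
python3 - <<'E'
from h import *
im=manip.get_image("top");crop(im,400,190,500,290,6,"pics/e1.png");cv2.imwrite("pics/e_top.png",im)
im=manip.get_image("scene");crop(im,270,260,390,380,6,"pics/e2.png");cv2.imwrite("pics/e_scene.png",im)
E
```

```text
t 3.6 pos [ 448.3 -269.9   83.5] a -1.431 tilt [ 0.007  -0.0072] F [ 0.4 -0.2 -0.4] M [ 0.01 -0.   -0.03] w 20.9 q [-0.67  0.32  1.84 -0.    0.97  0.76]
```

View pics/e1.png

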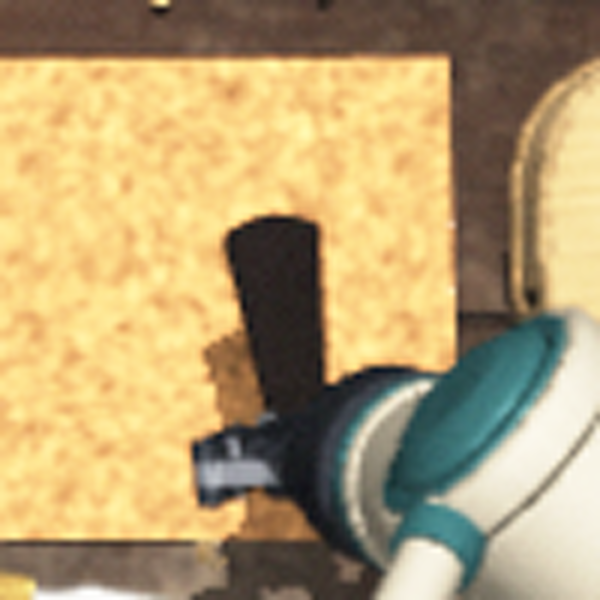

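View pics/e2.png

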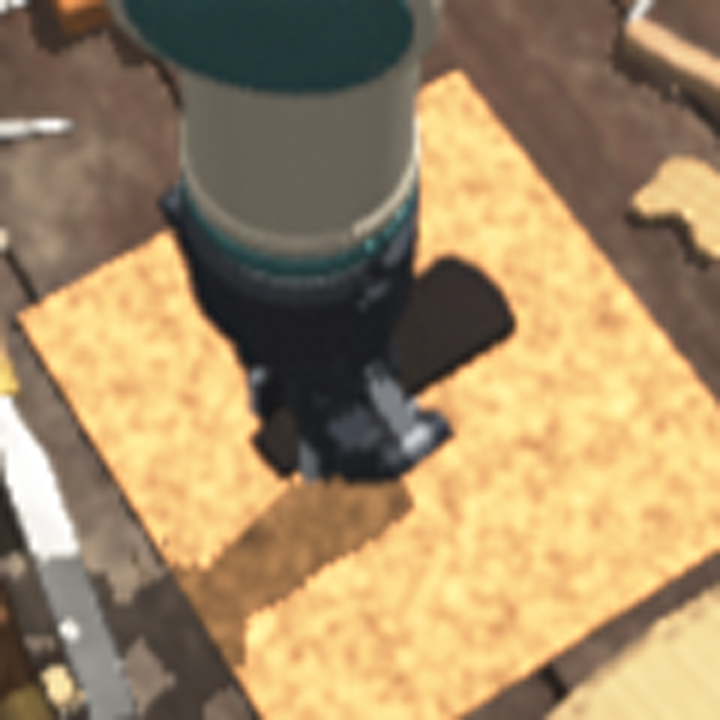

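Run:
```python
from h import *
f=lambda p:(np.array(p,float)+.5)/6-.5+[400,190]
z=.0911
q=back("top",f([(275,214),(273.5,240),(294,385),(227,240),(320,235),(245,310),(322.5,310)]),z);print(np.round(q*1e3,1))
d=q[1]-q[2];print("axis yaw (toward wide)",np.arctan2(d[1],d[0]), "width",np.linalg.norm(q[3]-q[4])*1e3,np.linalg.norm(q[5]-q[6])*1e3)
from go import cur
s,Rm,a=cur();print(np.round(s["position"]*1e3,1),a, "tip in tool",np.round(Rm.T@(q[0]-s["position"])*1e3,1))
```

```text
[[ 541.1 -256.6   91.1]
 [ 530.3 -256.1   91.1]
 [ 470.6 -265.4   91.1]
 [ 529.7 -236.8   91.1]
 [ 532.9 -275.4   91.1]
 [ 501.  -244.7   91.1]
 [ 501.9 -276.8   91.1]]
axis yaw (toward wide) 0.15353848886628785 width 38.68607575244504 32.11065865830502
[ 446.2 -268.3   80.5] -1.4306969576598165 tip in tool [  1.7 -95.6 -10.5]
```

Held level, aligned with the tool to within about 0.015 rad, tip 95.6 mm ahead of the TCP. Now I'll swing it round to a point in front of the press mouth.

```bash
python3 go.py .41 -.08 .09 -1.58;python3 go.py .43 .0785 .09 -1.682
```

```text
t 3.7 pos [ 446.2 -268.3   80.5] a -1.431 tilt [ 0.0018 -0.0031] F [-0.9  0.1 -0.4] M [0.01 0.01 0.02] w 21.2 q [-0.67  0.33  1.85 -0.    0.97  0.76]
shift mm [-191.4    9.5  -10.2] turn 0.149 n>= 4.0
t 3.7 pos [ 446.2 -268.3   80.5] a -1.431 tilt [ 0.0018 -0.0031] F [-0.9  0.1 -0.4] M [0.01 0.01 0.02] w 21.2 q [-0.67  0.33  1.85 -0.    0.97  0.76]
shift mm [-345.6  -32.4  -10.6] turn 0.251 n>= 7.0
```

Emit:
drive_tool(steps=[[-35,4,-5,0.03,-1],[-75,8,-10,0.06,-1],[-115,10,-10,0.09,-1],[-155,10,-10,0.12,-1],[-190,10,-10,0.15,-1]])

```text
clock: 4.2
position: [0.4075, -0.0793, 0.0883]
ee_rot: [-0.001, -0.703, 0.711, 0.0]
contact_force: [0.8, -0.1, 0.4]
width: 0.0208
```

```bash
python3 go.py .43 .0785 .09 -1.682
```

```text
t 4.2 pos [407.5 -79.3  88.3] a -1.582 tilt [-0.0019 -0.0014] F [ 0.8 -0.1  0.4] M [ 0.01 -0.03 -0.03] w 20.8 q [-0.36  0.18  2.04 -0.    0.92  1.23]
shift mm [-158.1  -20.6   -2. ] turn 0.1 n>= 4.0
```

Emit:
drive_tool(steps=[[-40,-4,-2,0.03,-1],[-80,-8,-2,0.06,-1],[-120,-14,-2,0.1,-1],[-158,-20,-2,0.1,-1],[-158,-20,-2,0.1,-1]])

```text
clock: 4.7
position: [0.4287, 0.0822, 0.0886]
ee_rot: [-0.001, -0.668, 0.744, 0.001]
contact_force: [-0.4, -0.5, -1.1]
width: 0.0208
```

Emit:
drive_tool(steps=[[0,0,15,0,-1],[0,0,35,0,-1],[0,0,45,0,-1],[0,0,45,0,-1]])

```text
clock: 5.1
position: [0.4265, 0.0815, 0.0417]
ee_rot: [-0.004, -0.668, 0.744, 0.003]
contact_force: [-0.4, -0.5, -1.1]
width: 0.0208
```

```bash
python3 go.py .4612 .0751 .0260 -1.682
python3 - <<'E'
from h import *
im=manip.get_image("top");crop(im,265,165,375,285,6,"pics/f1.png");cv2.imwrite("pics/f_top.png",im)
im=manip.get_image("scene");crop(im,225,160,345,280,5,"pics/f2.png");cv2.imwrite("pics/f_scene.png",im)
E
```

```text
t 5.1 pos [426.5  81.5  41.7] a -1.678 tilt [-0.0096 -0.0002] F [-0.4 -0.5 -1.1] M [-0.04  0.01 -0.03] w 20.8 q [0.03 0.28 2.06 0.   0.81 1.71]
shift mm [  2.6 -35.4  15.3] turn 0.004 n>= 1.0
```

View pics/f1.png

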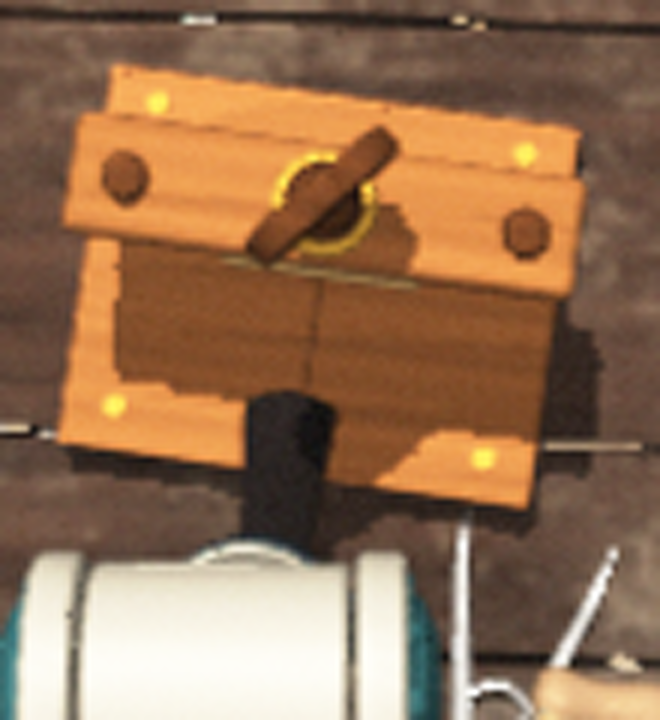

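View pics/f2.png

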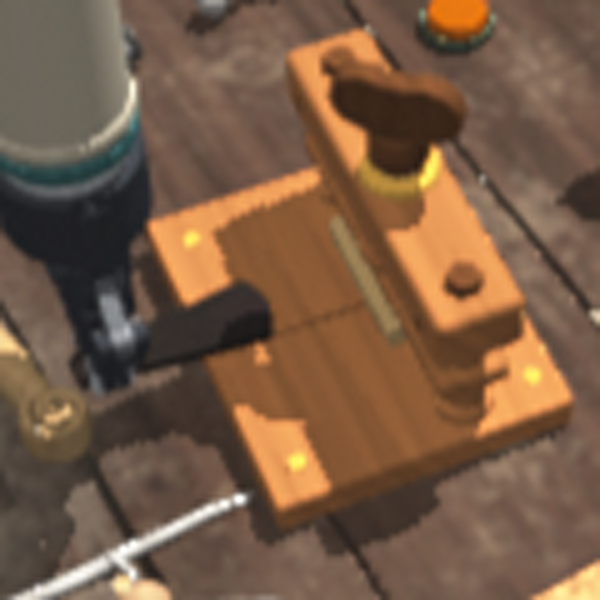

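Run:
```python
from h import *
from go import cur
f=lambda p:(np.array(p,float)+.5)/6-.5+[265,165]
pr=np.array([.5964,.0601]);yaw=-.111
c,s_=np.cos(yaw),np.sin(yaw)
def inpress(q): d=q[:,:2]-pr;return np.c_[c*d[:,0]+s_*d[:,1],-s_*d[:,0]+c*d[:,1]]*1e3
st,Rm,a=cur();print(inpress(st["position"][None]),st["position"],a)
zt=st["position"][2]-.0016+.009
print("tail tip, L,R @wide, L,R lower",inpress(back("top",f([(291,391),(247,410),(335,410),(246,510),(316,510)]),zt)).round(1))
print("centre line",inpress(back("top",f([(322,283),(313,345),(307,388)]),.022)).round(1))
```

```text
[[-169.351715      2.80553054]] [0.42840128 0.08164773 0.04333155] -1.6780286877321733
tail tip, L,R @wide, L,R lower [[ -77.3    5.4]
 [ -88.    23. ]
 [ -82.8  -14.5]
 [-130.4   17.4]
 [-126.2  -12.4]]
centre line [[-28.6  -0.6]
 [-56.2  -0.5]
 [-75.3  -0.5]]
```

```bash
python3 go.py .4612 .0747 .0255 -1.70
```

```text
t 5.2 pos [428.4  81.6  43.3] a -1.678 tilt [-0.0051  0.    ] F [-0.6  0.2 -0.6] M [ 0.04 -0.    0.01] w 21.5 q [0.03 0.27 2.06 0.   0.81 1.71]
shift mm [  3.4 -33.4  17.7] turn 0.022 n>= 1.0
```

Emit:
drive_tool(steps=[[2,-15,0,0.02,-1],[3.5,-33,8,0.02,-1],[3.5,-33,15,0.02,-1],[3.5,-33,15,0.02,-1],[3.5,-33,15,0.02,-1]])

```text
clock: 5.7
position: [0.4598, 0.0746, 0.028]
ee_rot: [-0.003, -0.661, 0.751, 0.002]
contact_force: [-0.3, 0.3, -0.7]
width: 0.0205
```

```bash
python3 go.py .4612 .0747 .0250 -1.70
python3 - <<'E'
from h import *
im=manip.get_image("top");crop(im,265,165,375,285,6,"pics/g1.png")
im=manip.get_image("scene");crop(im,225,160,345,280,6,"pics/g2.png")
E
```

```text
t 5.7 pos [459.8  74.6  28. ] a -1.698 tilt [-0.0069  0.    ] F [-0.3  0.3 -0.7] M [-0.03 -0.    0.  ] w 20.5 q [0.01 0.33 2.02 0.   0.8  1.71]
shift mm [-0.3 -1.4  3. ] turn 0.002 n>= 1.0
```

View pics/g1.png

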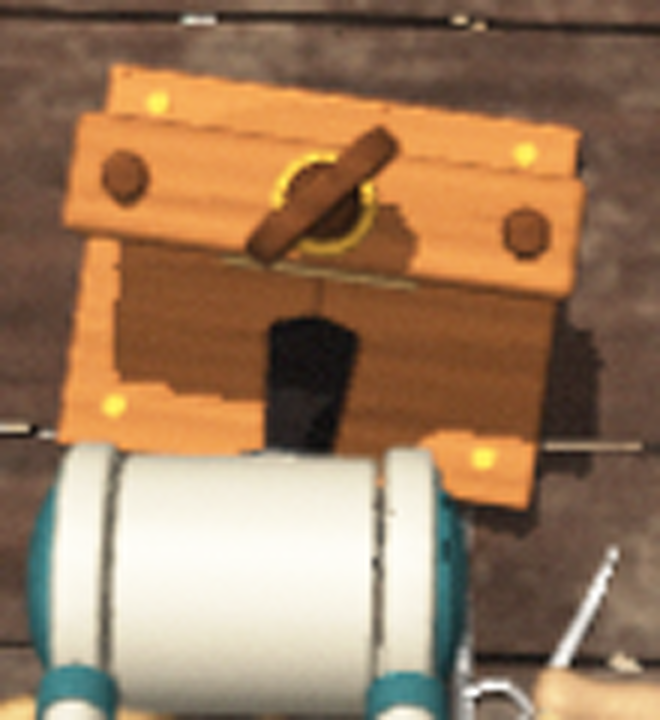

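View pics/g2.png

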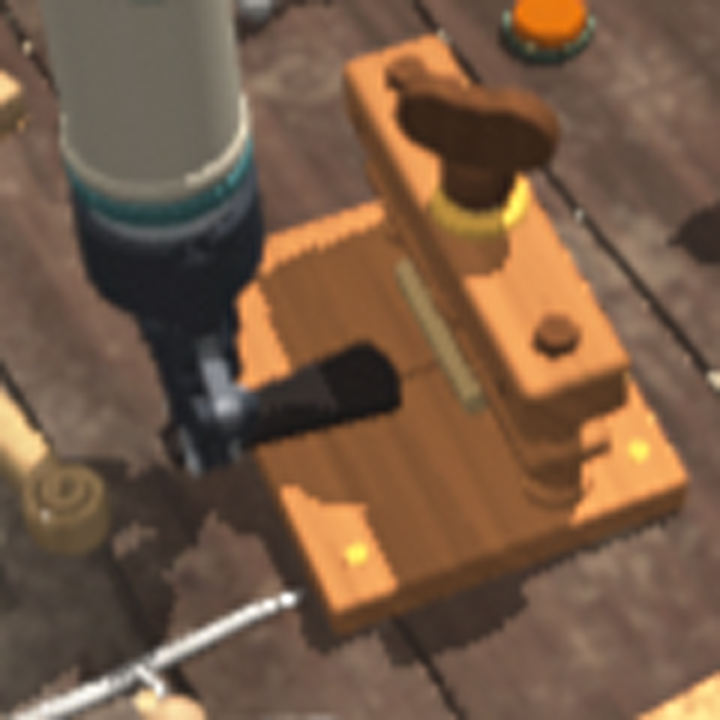

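Tailpiece on the centre line: wide end mid at (313,340), line at (313–318). Now lower it to the bed and slide in.

Emit:
drive_tool(steps=[[0,0,1.5,0,-1],[0,0,3,0,-1],[0,0,3,0,-1]])

```text
clock: 6.1
position: [0.4597, 0.0748, 0.0253]
ee_rot: [-0.002, -0.661, 0.751, 0.002]
contact_force: [-0.1, -1.5, -0.8]
width: 0.021
```

```bash
python3 go.py .4612 .0747 .0240 -1.70
```

```text
t 6.1 pos [459.7  74.8  25.3] a -1.698 tilt [-0.006  0.   ] F [-0.1 -1.5 -0.8] M [ 0.02  0.01 -0.04] w 21.0 q [0.01 0.34 2.02 0.   0.79 1.71]
shift mm [-0.1 -1.5  1.3] turn 0.002 n>= 1.0
```

Emit:
drive_tool(steps=[[-0.2,-9,0.3,0,-1],[-0.3,-18,0.5,0,-1],[-0.5,-27,0.5,0,-1],[-0.6,-36,0.5,0,-1],[-0.7,-42,0.5,0,-1]])

```text
clock: 6.6
position: [0.503, 0.07, 0.0245]
ee_rot: [-0.002, -0.661, 0.751, 0.002]
contact_force: [-0.1, -0.8, -1.3]
width: 0.0208
```

```bash
python3 go.py
python3 - <<'E'
from h import *
im=manip.get_image("scene");crop(im,245,160,345,260,6,"pics/i2.png")
E
```

```text
t 6.6 pos [503.   70.   24.5] a -1.698 tilt [-0.0051 -0.    ] F [-0.1 -0.8 -1.3] M [-0.04  0.02  0.06] w 20.8 q [ 0.    0.39  1.93 -0.    0.83  1.7 ]
```

View pics/i2.png

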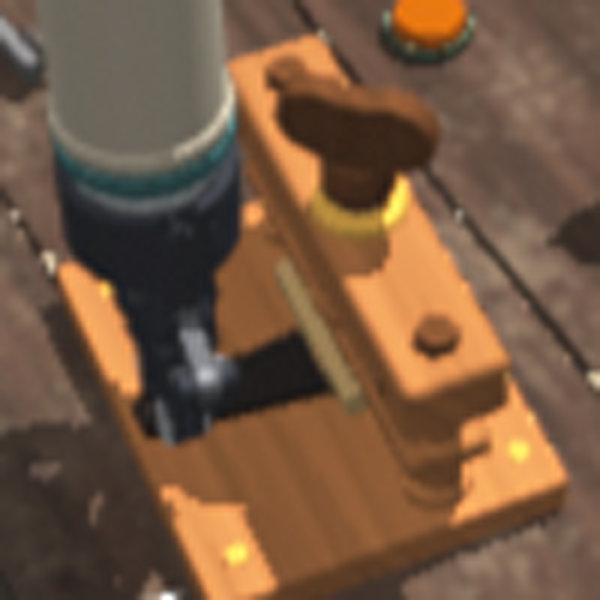

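The wide end has gone under the platen with no force. Next I'll push gently to the back stop.

Emit:
drive_tool(steps=[[0,-3,0.3,0,-1],[-0.1,-5,0.3,0,-1],[-0.1,-7,0.3,0,-1],[-0.2,-9,0.3,0,-1],[-0.2,-10,0.3,0,-1]])

```text
clock: 7.15
position: [0.514, 0.0688, 0.0243]
ee_rot: [-0.001, -0.661, 0.751, 0.001]
contact_force: [-1.3, -0.1, -1.4]
width: 0.0211
```

```bash
python3 go.py
```

```text
t 7.15 pos [514.   68.8  24.3] a -1.698 tilt [-0.0036 -0.    ] F [-1.3 -0.1 -1.4] M [-0.02  0.04  0.02] w 21.1 q [-0.    0.4   1.91 -0.    0.84  1.7 ]
```

Emit:
drive_tool(steps=[[0,-1,0,0,-1],[0,-2,0,0,-1],[0,-2,0,0,-1]])

```text
clock: 7.45
position: [0.5153, 0.0686, 0.0241]
ee_rot: [-0.002, -0.661, 0.751, 0.002]
contact_force: [-1.0, 0.4, 0.4]
width: 0.0209
```

Emit:
drive_tool(steps=[[0,-1,0,0,-1],[0,-2,0,0,-1],[0,-2,0,0,-1]])

```text
clock: 7.75
position: [0.5156, 0.0685, 0.0237]
ee_rot: [-0.003, -0.661, 0.751, 0.003]
contact_force: [-4.1, 1.0, 0.9]
width: 0.0208
```

Emit:
drive_tool(steps=[[0,-1.5,0,0,-1],[0,-3,0.3,0,-1],[0,-3,0.5,0,-1]])

```text
clock: 8.05
position: [0.5156, 0.0685, 0.0236]
ee_rot: [-0.005, -0.661, 0.751, 0.005]
contact_force: [-8.8, 1.1, 11.5]
width: 0.0209
```

```bash
python3 go.py
```

```text
t 8.05 pos [515.6  68.5  23.6] a -1.698 tilt [-0.0145  0.0007] F [-8.8  1.1 11.5] M [0.21 1.48 0.08] w 20.9 q [-0.    0.41  1.9   0.    0.85  1.7 ]
```

Firm contact with the stop (8.8 N) and the bed. Releasing.

Emit:
drive_tool(steps=[[0,0,0,0,-0.3],[0,0,0,0,-0.2],[0,0,0,0,-0.1],[0,0,0,0,0],[0,0,0,0,0]])

```text
clock: 8.55
position: [0.5162, 0.0684, 0.0236]
ee_rot: [-0.005, -0.661, 0.751, 0.005]
contact_force: [0.1, 0.2, 0.2]
width: 0.0425
```

```bash
python3 go.py
```

```text
t 8.55 pos [516.2  68.4  23.6] a -1.698 tilt [-0.0135  0.0007] F [0.1 0.2 0.2] M [ 0.04  0.   -0.04] w 42.5 q [-0.    0.41  1.9   0.    0.85  1.7 ]
```

Emit:
drive_tool(steps=[[0,0,-10,0,0],[0,10,-40,0,0],[0,50,-75,0,0],[0,90,-110,0,0],[0,120,-140,0,0]])

```text
clock: 9.05
position: [0.3974, 0.0836, 0.1667]
ee_rot: [-0.005, -0.661, 0.751, 0.005]
contact_force: [0.5, 0.7, 0.1]
width: 0.043
```

```bash
python3 go.py
python3 - <<'E'
from h import *
im=manip.get_image("top");crop(im,265,165,375,285,6,"pics/j1.png");cv2.imwrite("pics/j_top.png",im)
im=manip.get_image("scene");crop(im,245,160,345,270,6,"pics/j2.png");cv2.imwrite("pics/j_scene.png",im)
E
```

```text
t 9.05 pos [397.4  83.6 166.7] a -1.698 tilt [-0.014   0.0007] F [0.5 0.7 0.1] M [ 0.    0.03 -0.01] w 43.0 q [0.03 0.08 1.93 0.   1.15 1.73]
```

View pics/j1.png

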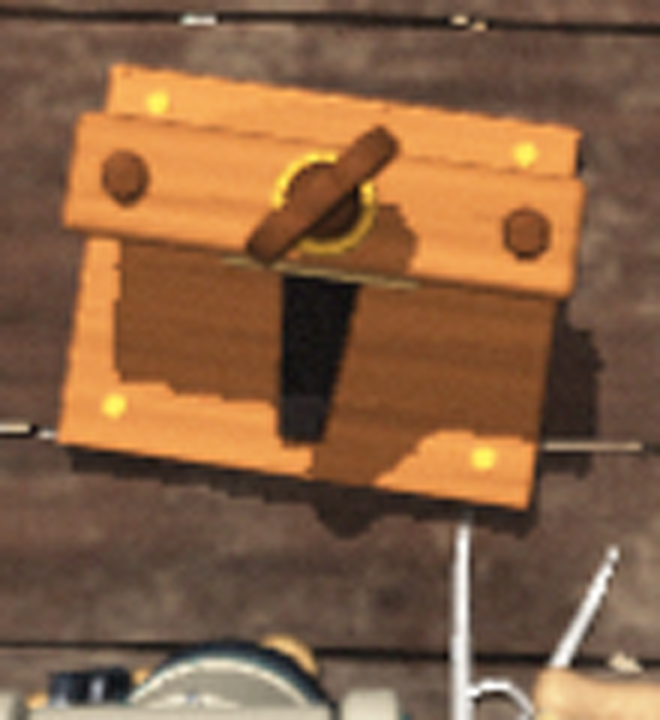

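View pics/j2.png

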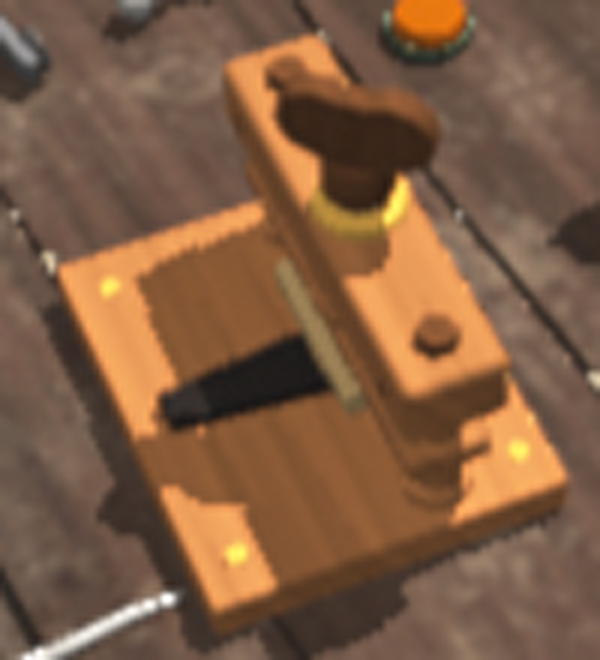

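Run:
```python
from h import *
f=lambda p:(np.array(p,float)+.5)/6-.5+[265,165]
pr=np.array([.5964,.0601]);yaw=-.111
c,s_=np.cos(yaw),np.sin(yaw)
def inpress(q): d=q[:,:2]-pr;return np.c_[c*d[:,0]+s_*d[:,1],-s_*d[:,0]+c*d[:,1]]*1e3
q=inpress(back("top",f([(302,442),(282,300),(357,300),(280,410),(333,410)]),.031));print(q.round(1))
m1=(q[1]+q[2])/2;m2=(q[3]+q[4])/2;print(m1,m2,(m1-m2)[1]/(m1-m2)[0])
# wing: top z ~ .1955
w=back("top",f([(262,250),(382,138),(324,196)]),.1955);print((w*1e3).round(1));d=w[1]-w[0];print(np.arctan2(d[1],d[0]),np.linalg.norm(d))
k=manip.masks_of("top","press_wing")
for b in k: print(b["conf"],b["location"],b["pixels"].sum())
```

```text
[[-98.8  -1.9]
 [-38.7  15.5]
 [-34.1 -17. ]
 [-86.4   9.6]
 [-83.1 -13.3]]
[-36.39130726  -0.73712241] [-84.7579705   -1.86358291] 0.023290018819317373
[[574.   82.3 195.5]
 [617.9  38.  195.5]
 [595.1  59.4 195.5]]
-0.7895490102932062 0.062346452594703256
0.74 [320.4, 198.3] 183
0.65 [317.6, 224.1] 284
```

The tailpiece is home: narrow end at press x = -98.8 mm (expected -99), angle 0.02 rad, centred. The wing lies at about -0.80 rad, so the tool yaw has to be about +0.77. Turning the wrist while moving over the wing.

```bash
python3 go.py .5962 .0601 .24 .77
```

```text
t 9.2 pos [399.2  83.8 168. ] a -1.697 tilt [-0.007   0.0008] F [ 0.4 -0.3 -0.4] M [-0.01  0.01 -0.01] w 43.0 q [0.04 0.08 1.93 0.   1.14 1.73]
shift mm [  -1.3 -198.   -73.4] turn -2.467 n>= 17.0
```

Emit:
drive_tool(steps=[[0,0,-20,-0.14,0],[0,0,-40,-0.28,0],[0,0,-60,-0.42,0],[0,0,-75,-0.56,0],[0,0,-75,-0.7,0]])

```text
clock: 9.7
position: [0.4022, 0.0836, 0.2444]
ee_rot: [0.0, 0.88, -0.476, -0.001]
contact_force: [-0.7, -0.3, -0.1]
width: 0.0429
```

Emit:
drive_tool(steps=[[0,0,0,-0.14,0],[0,0,0,-0.28,0],[0,0,0,-0.42,0],[0,0,0,-0.56,0],[0,0,0,-0.7,0]])

```text
clock: 10.2
position: [0.4033, 0.0834, 0.2435]
ee_rot: [-0.0, 0.99, -0.143, -0.002]
contact_force: [0.1, -0.5, -0.2]
width: 0.0424
```

Emit:
drive_tool(steps=[[0,0,0,-0.14,0],[0,0,0,-0.28,0],[0,0,0,-0.42,0],[0,0,0,-0.56,0],[0,0,0,-0.7,0]])

```text
clock: 10.7
position: [0.4044, 0.0832, 0.2426]
ee_rot: [-0.001, 0.978, 0.208, -0.002]
contact_force: [-0.5, -1.1, 0.3]
width: 0.0425
```

```bash
python3 go.py .5962 .0601 .24 .77
```

```text
t 10.7 pos [404.4  83.2 242.6] a 0.419 tilt [-0.0046  0.0005] F [-0.5 -1.1  0.3] M [ 0.02 -0.05 -0.08] w 42.5 q [ 0.03  0.02  1.79  0.    1.33 -0.39]
shift mm [165.9  99.1   1.7] turn -0.351 n>= 4.0
```

Emit:
drive_tool(steps=[[41,25,0,-0.1,0],[83,50,0,-0.2,0],[125,74,1,-0.3,0],[166,99,1,-0.35,0],[166,99,1,-0.35,0]])

```text
clock: 11.2
position: [0.6032, 0.0587, 0.2372]
ee_rot: [-0.0, 0.927, 0.375, -0.001]
contact_force: [-1.2, -0.1, -0.5]
width: 0.0426
```

Emit:
drive_tool(steps=[[0,0,0,0,0],[0,0,0,0,0]])

```text
clock: 11.4
position: [0.6033, 0.0584, 0.2355]
ee_rot: [-0.001, 0.927, 0.374, -0.003]
contact_force: [-0.2, -0.4, -0.1]
width: 0.0427
```

```bash
python3 go.py .5962 .0601 .16 .77
python3 - <<'E'
from h import *
im=manip.get_image("top");crop(im,265,125,395,255,6,"pics/k1.png");cv2.imwrite("pics/k_top.png",im)
im=manip.get_image("scene");crop(im,235,90,365,220,6,"pics/k2.png")
E
```

```text
t 11.4 pos [603.3  58.4 235.5] a 0.767 tilt [-0.0055 -0.0004] F [-0.2 -0.4 -0.1] M [0.02 0.03 0.02] w 42.7 q [-0.02  0.32  1.42 -0.    1.4  -0.79]
shift mm [-3.6 -5.9 75.5] turn -0.003 n>= 2.0
```

View pics/k1.png

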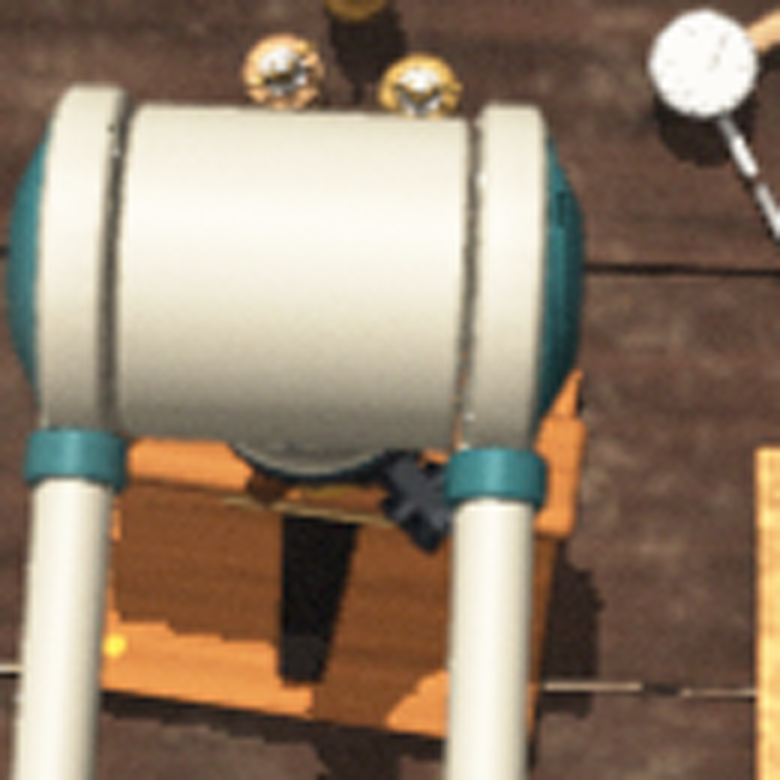

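View pics/k2.png

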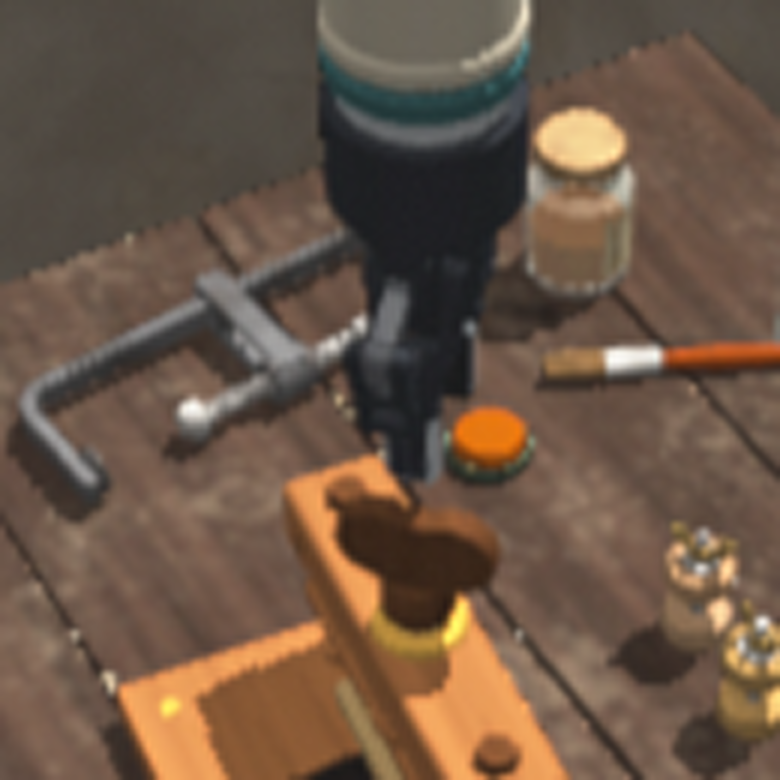

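Emit:
drive_tool(steps=[[-3.5,-6,10,0,0],[-3.5,-6,20,0,0],[-3.5,-6,25,0,0]])

```text
clock: 11.8
position: [0.5944, 0.0608, 0.2114]
ee_rot: [-0.001, 0.927, 0.375, -0.002]
contact_force: [0.8, 0.9, 0.3]
width: 0.0427
```

```bash
python3 go.py .5962 .0601 .1595 .77
```

```text
t 11.8 pos [594.4  60.8 211.4] a 0.768 tilt [-0.0049 -0.0003] F [0.8 0.9 0.3] M [-0.   -0.05 -0.01] w 42.7 q [-0.01  0.32  1.48 -0.    1.34 -0.78]
shift mm [ 1.   1.9 51.9] turn -0.002 n>= 2.0
```

Emit:
drive_tool(steps=[[1,2,15,0,0],[1,2,30,0,0],[1,2,45,0,0],[1,2,52,0,0],[1,2,52,0,0]])

```text
clock: 12.3
position: [0.5956, 0.0601, 0.1585]
ee_rot: [-0.001, 0.927, 0.375, -0.003]
contact_force: [-0.2, -1.2, 0.2]
width: 0.0429
```

Emit:
drive_tool(steps=[[0,0,0,0,0],[0,0,0,0,0]])

```text
clock: 12.5
position: [0.5961, 0.0601, 0.1593]
ee_rot: [-0.001, 0.927, 0.375, -0.003]
contact_force: [0.6, 0.2, 0.4]
width: 0.0423
```

```bash
python3 go.py .5962 .0601 .1595 .77
```

```text
t 12.5 pos [596.1  60.1 159.3] a 0.768 tilt [-0.0054 -0.0003] F [0.6 0.2 0.4] M [-0.    0.    0.01] w 42.3 q [-0.02  0.36  1.56 -0.    1.22 -0.78]
shift mm [ 0.1  0.  -0.2] turn -0.002 n>= 1.0
```

Positioned exactly, with no contact. Closing on the wing.

Emit:
drive_tool(steps=[[0,0,0,0,-0.3],[0,0,0,0,-0.6],[0,0,0,0,-1],[0,0,0,0,-1],[0,0,0,0,-1]], squeeze=80)

```text
clock: 13.0
position: [0.5961, 0.0598, 0.1601]
ee_rot: [-0.001, 0.927, 0.375, -0.002]
contact_force: [-2.1, -2.2, 5.4]
width: 0.0131
```

Emit:
drive_tool(steps=[[0,0,0,0,-1],[0,0,0,0,-1],[0,0,0,0,-1]])

```text
clock: 13.3
position: [0.5962, 0.0597, 0.1601]
ee_rot: [-0.001, 0.927, 0.375, -0.002]
contact_force: [-1.7, -1.2, 2.5]
width: 0.0129
```

```bash
python3 go.py .5962 .0601 .1595 .77
```

```text
t 13.3 pos [596.2  59.7 160.1] a 0.768 tilt [-0.0047 -0.0008] F [-1.7 -1.2  2.5] M [0.01 0.07 0.09] w 12.9 q [-0.02  0.36  1.56 -0.    1.22 -0.78]
shift mm [ 0.3 -0.2  0.6] turn -0.002 n>= 1.0
```

Wing gripped, 13 mm opening. Turning clockwise (positive about the down-pointing tool z).

Emit:
drive_tool(steps=[[0,0,0.2,0.12,-1],[0,0,0.3,0.24,-1],[0,0,0.5,0.36,-1],[0,0,0.6,0.48,-1],[0,0,0.8,0.6,-1]])

```text
clock: 13.8
position: [0.5957, 0.0595, 0.1593]
ee_rot: [0.0, 0.997, 0.082, -0.003]
contact_force: [-2.9, -2.0, 3.1]
width: 0.0128
```

```bash
python3 go.py .5963 .06 .1595 .77
```

```text
t 13.8 pos [595.7  59.5 159.3] a 0.163 tilt [-0.0056 -0.0012] F [-2.9 -2.   3.1] M [0.12 0.13 0.06] w 12.8 q [-0.02  0.36  1.56 -0.    1.22 -0.18]
shift mm [ 0.7 -0.4 -0.2] turn -0.607 n>= 5.0
```

Emit:
drive_tool(steps=[[0.3,-0.1,0.2,0.12,-1],[0.5,-0.2,0.3,0.24,-1],[0.5,-0.2,0.5,0.36,-1],[0.5,-0.2,0.6,0.48,-1],[0.5,-0.2,0.8,0.6,-1]])

```text
clock: 14.3
position: [0.5953, 0.0596, 0.1586]
ee_rot: [0.002, 0.976, -0.219, -0.003]
contact_force: [-4.3, -2.1, 4.2]
width: 0.0131
```

```bash
python3 go.py .5963 .06 .1595 .77
```

```text
t 14.3 pos [595.3  59.6 158.6] a -0.441 tilt [-0.0073 -0.0015] F [-4.3 -2.1  4.2] M [0.08 0.12 0.06] w 13.1 q [-0.02  0.36  1.56 -0.    1.22  0.43]
shift mm [ 0.8 -0.8 -0.9] turn -1.211 n>= 9.0
```

Emit:
drive_tool(steps=[[0,0,0.2,0.12,-1],[0,0,0.3,0.24,-1],[0,0,0.5,0.36,-1],[0,0,0.6,0.48,-1],[0,0,0.8,0.6,-1]])

```text
clock: 14.8
position: [0.5947, 0.0599, 0.1578]
ee_rot: [0.003, 0.866, -0.499, -0.003]
contact_force: [-3.2, 0.2, 3.8]
width: 0.0134
```

```bash
python3 go.py .5963 .06 .1595 .77
```

```text
t 14.8 pos [594.7  59.9 157.8] a -1.046 tilt [-0.0083 -0.0011] F [-3.2  0.2  3.8] M [0.12 0.1  0.1 ] w 13.4 q [-0.02  0.36  1.56 -0.    1.22  1.03]
shift mm [ 0.7 -1.4 -1.7] turn -1.816 n>= 13.0
```

Emit:
drive_tool(steps=[[0.2,-0.3,0.2,0.12,-1],[0.3,-0.5,0.3,0.24,-1],[0.4,-0.8,0.5,0.36,-1],[0.4,-0.8,0.5,0.36,-1]])

```text
clock: 15.2
position: [0.5946, 0.0602, 0.1573]
ee_rot: [0.004, 0.763, -0.646, -0.004]
contact_force: [-4.8, -0.6, 5.3]
width: 0.0127
```

```bash
python3 go.py .5963 .06 .1595 .77
```

```text
t 15.2 pos [594.6  60.2 157.3] a -1.406 tilt [-0.0101 -0.0007] F [-4.8 -0.6  5.3] M [ 0.11  0.15 -0.03] w 12.7 q [-0.01  0.36  1.56 -0.    1.22  1.39]
shift mm [ 0.5 -1.6 -2.2] turn -2.176 n>= 15.0
```

Emit:
drive_tool(steps=[[0,0,0.1,0.1,-1],[0,0,0.2,0.2,-1],[0,0,0.2,0.2,-1]])

```text
clock: 15.5
position: [0.5946, 0.0605, 0.1571]
ee_rot: [-0.004, -0.695, 0.719, 0.003]
contact_force: [-3.9, -0.0, 2.6]
width: 0.0131
```

```bash
python3 go.py .5963 .06 .1595 .77
```

```text
t 15.5 pos [594.6  60.5 157.1] a -1.603 tilt [-0.01   -0.0003] F [-3.9 -0.   2.6] M [ 0.13 -0.12 -0.04] w 13.1 q [-0.01  0.36  1.56 -0.    1.22  1.59]
shift mm [ 0.4 -1.7 -2.4] turn -2.373 n>= 16.0
```

Emit:
drive_tool(steps=[[0,0,0.1,0.1,-1],[0,0,0.2,0.2,-1],[0,0,0.2,0.2,-1]])

```text
clock: 15.8
position: [0.5939, 0.0605, 0.1574]
ee_rot: [-0.005, -0.625, 0.781, 0.003]
contact_force: [-3.7, -1.3, 5.6]
width: 0.0132
```

```bash
python3 go.py .5963 .06 .1595 .77
```

```text
t 15.8 pos [593.9  60.5 157.4] a -1.792 tilt [-0.011  -0.0018] F [-3.7 -1.3  5.6] M [0.25 0.4  2.68] w 13.2 q [-0.01  0.36  1.56 -0.    1.23  1.78]
shift mm [ 0.  -2.4 -2.2] turn -2.562 n>= 18.0
```

Emit:
drive_tool(steps=[[0,0,0.1,0.1,-1],[0,0,0.1,0.15,-1],[0,0,0.1,0.15,-1]])

```text
clock: 16.1
position: [0.5939, 0.0605, 0.1576]
ee_rot: [-0.006, -0.573, 0.819, 0.001]
contact_force: [-1.8, -0.9, 6.5]
width: 0.013
```

```bash
python3 go.py .5963 .06 .1595 .77;  python3 - <<'E'
from h import *
im=manip.get_image("scene");crop(im,245,150,355,260,6,"pics/l2.png")
E
```

```text
t 16.1 pos [593.9  60.5 157.6] a -1.92 tilt [-0.0107 -0.0057] F [-1.8 -0.9  6.5] M [0.44 0.25 6.92] w 13.0 q [-0.01  0.36  1.56 -0.01  1.23  1.91]
shift mm [-0.3 -2.4 -1.9] turn -2.69 n>= 18.0
```

View pics/l2.png

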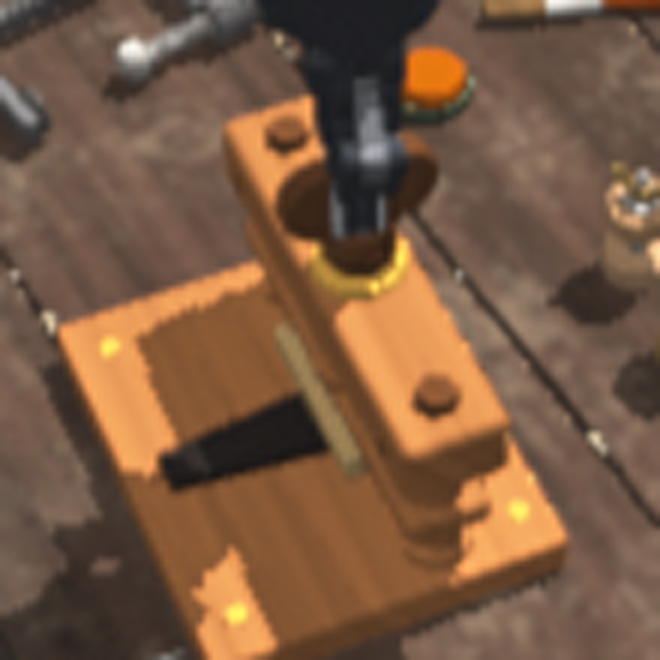

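The wing has stalled hard: 6.9 N m, total turn about 2.48 rad, extrapolated seat at tool yaw of about -1.69 (about 2.45 predicted from the images). Hold briefly.

Emit:
drive_tool(steps=[[0,0,0,0.02,-1],[0,0,0,0.02,-1],[0,0,0,0.02,-1]])

```text
clock: 16.45
position: [0.5939, 0.0605, 0.1577]
ee_rot: [-0.006, -0.568, 0.823, 0.0]
contact_force: [-2.1, -0.6, 3.7]
width: 0.0136
```

```bash
python3 go.py .5963 .06 .160 -.12
```

```text
t 16.45 pos [593.9  60.5 157.7] a -1.934 tilt [-0.0107 -0.0071] F [-2.1 -0.6  3.7] M [0.59 0.13 7.44] w 13.6 q [-0.01  0.36  1.56 -0.01  1.23  1.93]
shift mm [-0.4 -2.4 -2.4] turn -1.814 n>= 13.0
```

Emit:
drive_tool(steps=[[0,0,0,-0.08,-1],[0,0,0,-0.16,-1],[0,0,-0.1,-0.22,-1],[0,0,-0.1,-0.22,-1]])

```text
clock: 16.85
position: [0.5934, 0.0605, 0.1572]
ee_rot: [-0.006, -0.651, 0.759, 0.002]
contact_force: [-2.3, -1.4, 2.0]
width: 0.013
```

```bash
python3 go.py .5955 .06 .1595 -.12
```

```text
t 16.85 pos [593.4  60.5 157.2] a -1.725 tilt [-0.0123 -0.0042] F [-2.3 -1.4  2. ] M [0.34 0.43 1.52] w 13.0 q [-0.01  0.36  1.56 -0.    1.23  1.71]
shift mm [ 0.2 -2.1 -2.3] turn -1.605 n>= 11.0
```

Emit:
drive_tool(steps=[[0,-0.2,-0.1,-0.12,-1],[0,-0.4,-0.3,-0.24,-1],[0,-0.5,-0.4,-0.36,-1],[0,-0.6,-0.6,-0.48,-1],[0,-0.6,-0.8,-0.6,-1]])

```text
clock: 17.35
position: [0.5935, 0.0594, 0.1577]
ee_rot: [0.005, 0.843, -0.537, -0.005]
contact_force: [-2.9, -1.5, 2.0]
width: 0.0129
```

Emit:
drive_tool(steps=[[0,0,-0.1,-0.12,-1],[0,0,-0.3,-0.24,-1],[0,0,-0.4,-0.36,-1],[0,0,-0.6,-0.48,-1],[0,0,-0.8,-0.6,-1]])

```text
clock: 17.85
position: [0.5944, 0.0584, 0.1585]
ee_rot: [0.003, 0.963, -0.269, -0.005]
contact_force: [-1.9, -0.4, 1.2]
width: 0.0127
```

```bash
python3 go.py .5955 .06 .1595 -.12
```

```text
t 17.85 pos [594.4  58.4 158.5] a -0.544 tilt [-0.0121 -0.003 ] F [-1.9 -0.4  1.2] M [-1.18 -0.32 -0.06] w 12.7 q [-0.02  0.36  1.56 -0.    1.23  0.53]
shift mm [ 0.1 -2.  -1. ] turn -0.424 n>= 3.0
```

Emit:
drive_tool(steps=[[0,-0.3,-0.2,-0.12,-1],[0,-0.6,-0.4,-0.24,-1],[0,-0.8,-0.5,-0.36,-1],[0,-1,-0.6,-0.42,-1],[0,-1,-0.6,-0.42,-1]])

```text
clock: 18.35
position: [0.5953, 0.0583, 0.159]
ee_rot: [0.002, 0.998, -0.068, -0.006]
contact_force: [-2.5, -1.1, 0.8]
width: 0.0129
```

Emit:
drive_tool(steps=[[0,0,0,0,-1],[0,0,0,0,-1]])

```text
clock: 18.55
position: [0.5953, 0.0583, 0.159]
ee_rot: [0.001, 0.997, -0.071, -0.006]
contact_force: [-3.3, -0.1, 1.8]
width: 0.0125
```

```bash
python3 go.py .5955 .06 .1595 -.12;  python3 - <<'E'
from h import *
im=manip.get_image("scene");crop(im,245,150,355,260,6,"pics/m2.png")
im=manip.get_image("top");crop(im,265,165,375,285,6,"pics/m1.png");cv2.imwrite("pics/m_top.png",im)
E
```

```text
t 18.55 pos [595.3  58.3 159. ] a -0.142 tilt [-0.0113 -0.0015] F [-3.3 -0.1  1.8] M [-0.69 -0.36  0.01] w 12.5 q [-0.02  0.36  1.56 -0.    1.23  0.12]
shift mm [-0.1 -1.7 -0.5] turn -0.022 n>= 1.0
```

View pics/m2.png

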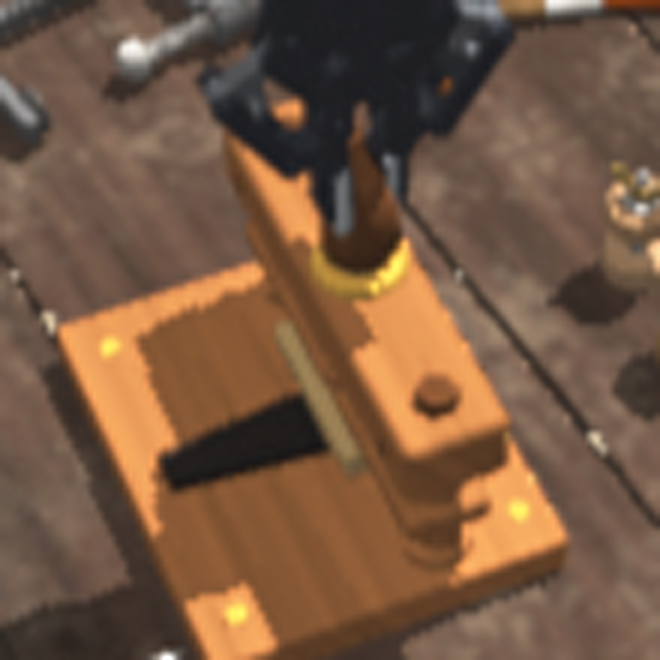

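View pics/m1.png

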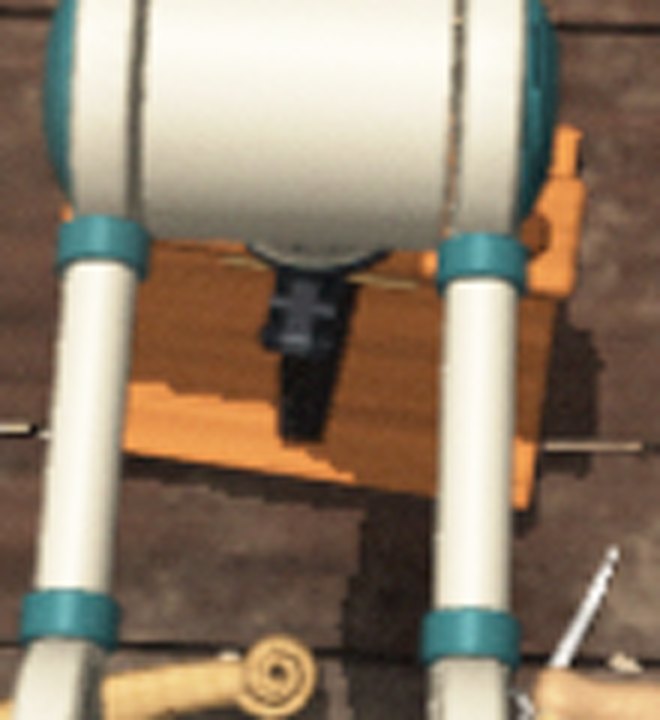

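The wing is pinched and stands square across the bed axis, a quarter turn from its seat. The tailpiece's narrow end hasn't moved, still at (300,440). Handing in.

```bash
python3 -c "
from rig import manip
print(manip.sign_off())"
```

```text
the job is handed in; nothing more can be done
None
```

The press is set dry, and I handed the job in at about 18.6 s with the fingers still holding the wing at the backed-off setting. The sign-off reports no verdict, so everything below comes from my own measurements.

- **Tailpiece:** I slid it in flat under the platen until it pushed against the back stop (8.8 N) and the bed, then let go. The picture taken after release puts its narrow end at x = -98.8 mm in the press frame, against an expected -99. It lies about 0.02 rad off square, with the wide end within about 1 mm of the centre line. In the last picture it has not moved.
- **Seating:** I turned the wing about 2.46 rad clockwise to the hard stop, where the wrist moment rose to 7.4 N m. The starting angle I worked out from the pictures was 2.45 rad, so the two agree. I could not measure the force between platen and tailpiece directly; I take it as seated from the hard stop and the moment.
- **Back-off:** The tool's yaw moved back about 1.55 rad from the estimated seat (target 1.57), and the moment about the screw fell to about zero. By the screw's pitch the platen is about 2 mm up; no picture shows the gap directly.
- **Grip:** The opening reads 12.5 mm on the 14 mm wing, and I had set an 80 N squeeze. The tool ended about 2 mm to one side of the screw axis and tilted about 0.01 rad, which leaves a small side load of about 3 N and 0.7 N m.
- **Other things on the bench:** I touched none of them knowingly. I did not measure their positions again at the end.

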